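Walk the tall oil tin up to the stop bar

TASK

Walk the tall oil tin along the plywood board to the steel stop bar in two swings, without ever lifting it clear of the board: take it by its handle, tip it so that it stands on the bottom edge of one end with the other end plainly off the board, swing that raised end forward to the bar and set the tin down flat; then tip it the other way and swing the trailing end up in the same manner. It must finally stand upright and square to the bar, its broad face against the bar or within a few millimetres of it, and be let go. Leave the short tin and the oil bottle standing where they are.

Things in the scene. Friction and masses are not known exactly. Their poses are not given: they have to be found in the camera images.
- tall_tin: The taller of two bare-metal rectangular tins, 46 mm deep (its x) by 100 mm wide (y) by 115 mm tall, about 0.7 kg, black strap handle on top. Origin: centre of its underside; z up. Its +x broad face looks to the stop bar, its +y end to the wall. A screw cap (20 mm across, 10 mm high) stands on top near the +y end.
- tin_handle (a point): Centre of the bar of the tall tin's handle, 149 mm above the middle of its underside. The bar is 18 mm thick (tin's x), 70 mm long (y) and 16 mm high; under it is a 26 mm gap to the tin's top, with a post 10 mm wide at y = -30 and at y = +30 mm.
- wall_end_edge (a point): Middle of the tall tin's bottom edge at its wall end: (0, 50, 0) mm in the tin's frame. The edge runs 46 mm along the tin's x.
- lathe_end_edge (a point): Middle of the tall tin's bottom edge at its lathe end: (0, -50, 0) mm in the tin's frame.
- stop_bar: Dark steel flat bar fixed across the board: 18 (x) by 130 (y) by 20 mm high, two screw heads on top (4 mm more). Origin: at board level, middle of the face that looks to the tall tin; x points away from the tin (the way it has to go), y along the bar to the wall. The tin starts with its broad face 36 to 47 mm short of this face, within 5 degrees of parallel.
- board: Plywood board behind the lathe, fixed, 600 mm (x, along the wall) by 216 mm (y, to the wall). Origin: centre of its top, 80 mm above the bench; everything on it stands at this height. The room's wall stands about 115 mm beyond its centre line on the +y side.
- short_tin: Bystander: the low tin of the same make, 44 mm (x) by 90 mm (y) by 55 mm tall, handle top at 97 mm. Origin: centre of its underside. It stands on the board either well behind the tall tin or beyond the stop bar.
- oil_bottle: Bystander: white round oil bottle with a pointed spout, 41 mm across, 118 mm tall. Origin: centre of its underside. It stands at the other one of those two places.

How it is judged:
By the outcome, as a careful person would: the job done as asked, in the order asked, and still so for the second after the job is handed in, with the robot touching nothing.
It also fails if it takes over 38 s, if anything falls off the work surface, if the arm or the gripper's body presses on something with over 40 N, if the wrist force passes 120 N, or if a joint passes its speed limit or range.

ROBOT

A 6-joint arm with a two-finger parallel gripper is mounted at the origin on a cart in front of the work surface, level with it; the furniture and walls round the work are solid. World frame = base frame: x ahead of the robot, y to its left, z up, the work surface at z = 0. Lengths are in m, angles in rad, forces in N, time in s.
With the tool pointing down it reaches from about 0.3 to 0.775 m from the base axis. Payload 14.6 kg.
Tool frame: the origin (TCP) lies at the very end of the fingers, on their centre line; the grasp point (between the pads) lies 19 mm behind it; z points along the fingers, y is the line along which they close (so a half turn about z gives the same grasp; the last joint's range is limited). The gripper opens to 94 mm and grips with 3 to 60 N. Pads are 16 mm wide; open, the fingers measure 119 mm over their backs; the gripper's body (75 mm by 177 mm) begins 78 mm behind the grasp point.
Start: joints at [-1.194, 0.3, 1.521, -0, 1.321, -0.067], TCP at [0.236, -0.497, 0.205] pointing down, gripper open.
Joint ranges: [-3.03, 3.03], [-0.79, 2.21], [0.23, 2.52], [-1.04, 4.18], [0, 3.07], [-2.55, 2.55]. Speed limits (rad/s): [2.22, 2.22, 2.57, 3.14, 3.14, 3.14].

INTERFACE

Orientations are given as [roll, pitch, yaw] about the fixed x, y, z axes, in that order (R = Rz(yaw) Ry(pitch) Rx(roll)).
In Python, from station import * gives the robot as it stands.
- The arm moves only by the tool jog_arm, never from a script. Its argument "rows" is a list of rows, each a list of 3 entries, a list of its own where there are three numbers: the shift along the tool's x, y, z in m, then the turn about the tool's z in degrees, then the finger opening in m, from 0 to 0.094. A call has 1 to 12 rows; each row shifts and turns the commanded pose from where the row before left it, along the tool's axes as they then stand; what a row does not reach is not made up. A row lasts 1/12 s, in which the tool goes at most 41.7 mm and 7.16 degrees, less where a joint would pass 70% of its speed; a pose out of reach is approached as far as the arm can. A call is refused whole if a number of a shift passes 0.0417 or a number of a turn 7.16, either way. A call with a gripper value outside its range is refused whole. The fingers move at their own pace and stop on an object; "squeeze" is the grip in N (left out, the last holds). Time passes only in rows, so rows that do not move let the fingers close. It gives the time, the measured TCP pose, the force, the opening and the grip force at its end, in the units of the state.
- get_obs(): the state, without advancing time (a new reading comes with each control period).
- camera(name): name is "scene" or "top"; returns a dict with "image" (420x560x3 uint8, red, green, blue), "range_z" (420x560 float32, m along the optical axis (not along the pixel's ray), 0 where there is no reading), "K" (3x3 intrinsics, pixels), "k1" (the pictures are not rectified: a ray, as slopes to the right and down, at radius r is drawn at 1 + k1 r^2 times it, then the intrinsics apply), "world_from_camera" (4x4, takes a point from camera to world coordinates). Camera axes: x right, y up, looking along -z (the intrinsics and any distortion apply to the point x, -y, -z); pixel columns grow to the right and rows downward; lengths in m; the calibration is good to about 2 mm. A picture is of the moment at which its call begins.
- hand_in(): hands the job in; it is judged then, once.
Trained networks look in a picture, given as the dict that the camera call returned (one of the last four; its "shot" number tells which), for a name from the list of things; names that differ only in an ending like _2 or _b are one class to them, and where a whole thing is asked for, a point or a joint stands for the part that bears it (a point fixed in the world has none). Each returns a list of dicts, best first, with "p" (0 to 1); they miss things now and then, are a little off and sometimes report something else, mostly with a low value. They report only what shows in the picture. A call takes as long as a camera call.
- search_frame(label, picture): "at" ([column, row] as shares, 0 to 1, of the picture: columns of its width, rows of its height, amid what is visible of it).
- spot_point(label, picture): "at" ([column, row] as shares, 0 to 1, of the picture: columns of its width, rows of its height: a listed point, or the origin of a listed thing).
The state is a dict: "time_s": time; "qpos": joint angles; "joint_vel": joint speeds; "tau": joint torques, N m; "ee_pos": TCP position; "eef_rot": TCP orientation; "force": force on the tool from outside, world axes, zero at the start; "moment": the same for the moment, N m; "grip_width": finger opening in m; "grip_force": force on a finger pad.
Only numpy, scipy, OpenCV 4.12 (cv2) and the standard library are available. Lean on these libraries where they do the work, as an engineer would, in place of code of your own. Each camera call takes 0.05 s, during which the arm holds its last target. There are 200 camera calls.

## Working session

There is one attempt and no reset: what is moved stays moved. The work goes in short steps, Python scripts to look and compute and a tool call to move; the robot and the scene stay as the last step left them, time stands still between calls to the robot, and variables do not carry over. Pictures are saved under pics/ and viewed, at most 10 in all, crops included, and the job is handed in when it is done.

Besides the shell and the picture viewer there is one more tool, called after "Call:" by a JSON object that holds its "fn" and its "kwargs", one argument or row to a line. jog_arm: Moves the arm, as the interface text tells. Its arguments: {"type":"object","properties":{"rows":{"type":"array","items":{"type":"array"}},"squeeze":{"type":"number"}},"required":["rows"]}

```bash
mkdir -p pics; ls; python3 - <<'E'
from station import *
import cv2,numpy as np
o=get_obs();print({k:np.round(v,3).tolist() for k,v in o.items()})
for n in("scene","top"):
    c=camera(n);cv2.imwrite(f"pics/{n}0.png",c["image"][:,:,::-1]);np.savez(f"{n}0.npz",**{k:v for k,v in c.items()})
    print(n,c["K"].tolist(),c["k1"],np.round(c["world_from_camera"],3).tolist())
    for l in("tall_tin","tin_handle","wall_end_edge","lathe_end_edge","stop_bar","short_tin","oil_bottle","board"):
        print(l,[(np.round(d["at"],3).tolist(),round(d["p"],2)) for d in spot_point(l,c)[:2]])
E
```

```text
pics
{'time_s': 0.0, 'qpos': [-1.194, 0.3, 1.522, -0.0, 1.321, -0.067], 'joint_vel': [0.0, -0.0, -0.001, -0.0, -0.001, 0.001], 'tau': [-0.001, -53.181, -35.274, 0.071, 0.024, -0.0], 'ee_pos': [0.236, -0.496, 0.205], 'eef_rot': [-3.14, -0.0, 0.444], 'force': [0.117, 1.169, 0.25], 'moment': [0.035, -0.01, 0.025], 'grip_force': 0.0, 'grip_width': 0.094}
scene [[414.94434188481847, 0.0, 282.2180545773045], [0.0, 414.94434188481847, 204.86091016197378], [0.0, 0.0, 1.0]] -0.10603412660503325 [[0.782, -0.238, 0.576, 1.088], [0.623, 0.327, -0.711, -0.58], [-0.019, 0.915, 0.404, 0.549], [0.0, 0.0, 0.0, 1.0]]
tall_tin [([0.504, 0.596], 0.64), ([0.468, 0.596], 0.41)]
tin_handle [([0.508, 0.455], 0.93)]
wall_end_edge [([0.55, 0.607], 0.77)]
lathe_end_edge [([0.468, 0.595], 0.97)]
stop_bar [([0.5, 0.644], 0.92)]
short_tin [([0.476, 0.778], 0.94), ([0.559, 0.529], 0.65)]
oil_bottle [([0.56, 0.519], 0.82)]
board [([0.529, 0.619], 0.9), ([0.555, 0.609], 0.42)]
top [[520.6558991106174, 0.0, 277.0831654281902], [0.0, 520.6558991106174, 209.58060766458695], [0.0, 0.0, 1.0]] -0.10727356447263474 [[-0.03, 0.995, -0.092, 0.519], [-1.0, -0.03, -0.004, 0.012], [-0.006, 0.092, 0.996, 1.194], [0.0, 0.0, 0.0, 1.0]]
tall_tin [([0.482, 0.533], 0.79)]
tin_handle [([0.472, 0.525], 0.59)]
wall_end_edge []
lathe_end_edge [([0.5, 0.583], 0.89)]
stop_bar [([0.521, 0.487], 0.56)]
short_tin [([0.645, 0.395], 0.92)]
oil_bottle [([0.328, 0.587], 0.85)]
board [([0.48, 0.492], 0.87)]
```

View pics/scene0.png

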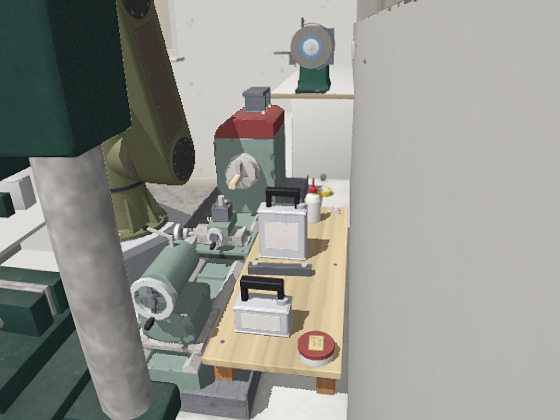

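View pics/top0.png

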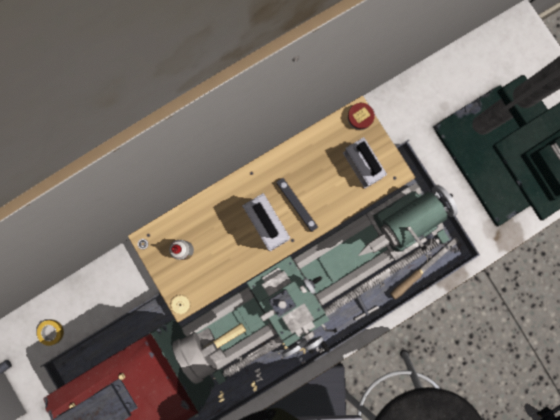

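The top view shows the tall tin at about (266,222), the stop bar at (296,205), the short tin at (366,162) beyond the bar, and the bottle at (180,250) behind the tin. Next I fit the poses from range data.

```bash
cat > h.py <<'E'
import numpy as np,cv2
def cloud(c):
    h,w=c["range_z"].shape
    u,v=np.meshgrid(np.arange(w),np.arange(h))
    p=cv2.undistortPoints(np.stack([u,v],-1).reshape(-1,1,2).astype(float),np.array(c["K"]),np.array([float(c["k1"]),0,0,0])).reshape(h,w,2)
    z=c["range_z"];P=np.stack([p[...,0]*z,-p[...,1]*z,-z],-1)
    T=np.array(c["world_from_camera"]);P=P@T[:3,:3].T+T[:3,3];P[z==0]=np.nan
    return P
def blobs(P,lo,hi,near,rad,mn=25):
    m=(P[...,2]>lo)&(P[...,2]<hi)&(np.hypot(P[...,0]-near[0],P[...,1]-near[1])<rad)
    n,L=cv2.connectedComponents(m.astype(np.uint8))
    out=[]
    for i in range(1,n):
        q=P[L==i]
        if len(q)<mn: continue
        (c,s,a)=cv2.minAreaRect((q[:,:2]*1000).astype(np.float32))
        # long-axis direction
        if s[0]<s[1]: a+=90; s=s[::-1]
        out.append((len(q),np.round(c,1).tolist(),np.round(s,1).tolist(),round((a+90)%180-90,1),np.round(np.median(q[:,2])*1000,1),
          np.round(q.mean(0)*1000,1).tolist()))
    return out
E
python3 - <<'E'
from h import *
for n in("top","scene"):
    c=dict(np.load(n+"0.npz"));P=cloud(c)
    px={"top":[(222,266),(205,296),(162,366),(250,180),(240,230)],"scene":[(235,283),(268,280)]}[n]
    for r,k in px: print(n,r,k,np.round(P[r,k],4))
    t=np.load("top0.npz");ctr=cloud(dict(t))[222,266][:2];
    for nm,lo,hi in(("handle",.225,.25),("tintop",.185,.203),("bar",.092,.108),("board",.07,.088),("all>.09",.06,.4)):
        print(nm,blobs(P,lo,hi,ctr,.13 if nm!="board" else .5))
E
```

```text
top 222 266 [0.5852 0.0367 0.2365]
top 205 296 [ 0.6289 -0.0243  0.0972]
top 162 366 [ 0.7044 -0.1652  0.1661]
top 250 180 [0.5396 0.2099 0.1678]
top 240 230 [0.5597 0.1187 0.081 ]
handle [(361, [589.6, 37.6], [69.7, 17.8], 29.2, np.float64(236.4), [589.2, 37.3, 236.3])]
tintop [(910, [589.9, 37.6], [102.2, 47.9], 29.2, np.float64(194.2), [586.7, 36.0, 194.2])]
bar [(533, [630.6, -27.0], [129.9, 18.2], 33.5, np.float64(100.1), [630.1, -27.1, 100.1]), (269, [466.5, 21.6], [54.4, 28.2], -59.8, np.float64(105.4), [469.9, 19.8, 105.1])]
board [(176, [894.0, -190.1], [250.1, 2.5], -59.8, np.float64(79.3), [893.9, -189.8, 79.2]), (24862, [560.1, -12.2], [601.8, 378.2], -60.3, np.float64(79.8), [611.3, 39.3, 79.9]), (482, [669.1, 199.3], [642.9, 3.9], -60.0, np.float64(79.0), [668.1, 201.5, 79.0]), (283, [613.0, -236.6], [112.3, 54.3], -60.0, np.float64(72.5), [619.8, -219.0, 73.2]), (150, [537.0, -252.2], [61.9, 37.3], -60.4, np.float64(72.3), [525.7, -247.5, 73.0]), (38, [493.8, 502.6], [51.6, 3.0], -62.2, np.float64(79.1), [493.8, 503.0, 79.6]), (422, [373.4, 4.0], [71.1, 51.8], 32.0, np
[... 881 characters left out ...]
, 98.9])]
board [(179, [323.2, 206.2], [99.8, 12.1], 30.2, np.float64(79.9), [319.6, 204.5, 79.3]), (12094, [571.1, -5.2], [603.7, 347.0], -60.6, np.float64(80.1), [689.7, -69.7, 80.0]), (41, [683.0, 168.0], [173.3, 0.2], -59.8, np.float64(79.7), [686.1, 162.6, 80.2]), (32, [353.2, -50.2], [31.4, 31.0], 21.4, np.float64(85.1), [347.8, -50.9, 83.5]), (100, [641.4, -96.6], [56.2, 12.3], 30.6, np.float64(80.0), [641.5, -96.9, 79.9]), (1042, [583.4, -253.3], [119.1, 114.8], 29.5, np.float64(73.1), [616.7, -268.0, 75.4]), (47, [896.1, -198.6], [75.6, 0.2], -59.2, np.float64(82.7), [896.5, -199.5, 82.9])]
all>.09 [(6896, [590.3, 29.6], [259.3, 239.4], 36.6, np.float64(96.7), [601.2, 20.8, 118.1])]
```

```bash
cat > plan.py <<'E'
import numpy as np,json
from station import *
B=np.radians(33.4);XH=np.array([np.sin(B),-np.cos(B)]);YH=np.array([np.cos(B),np.sin(B)]);O=np.array([625.4,-19.5])
def tobar(x,y): d=np.array([x,y])-O; return d@XH,d@YH
def handle(edge,side,phi,th,g,h=149.):
    """grasp at tin y=side*... edge=(X,Y) pivot, side=-1 lathe pivot/+1 wall pivot, phi deg, th tilt deg, g = grasp y in tin; -> TCP (X,Y,z,phi)"""
    t=np.radians(th);a=50-side*g;d=a*np.cos(t)-h*np.sin(t);z=a*np.sin(t)+h*np.cos(t)
    p=np.radians(phi);u=np.array([-np.sin(p),np.cos(p)])*(-side)
    return (*(np.array(edge)+u*d),80+z-19,phi)
def pose():
    o=get_obs();e=np.array(o["ee_pos"])*1000;return (*tobar(e[0],e[1]),e[2],np.degrees(o["eef_rot"][2]-B))
def rows(pts,grip,start=None):
    c=list(start or pose());out=[]
    for X,Y,z,phi in pts:
        p=np.radians(c[3]);tx=np.array([-np.sin(p),np.cos(p)]);ty=np.array([np.cos(p),np.sin(p)])
        d=np.array([X-c[0],Y-c[1]]);s=np.round([d@tx,d@ty,-(z-c[2])],1);t=round(-(phi-c[3]),1)
        out.append([[round(v/1000,4) for v in s.tolist()],t,grip])
        q=tx*s[0]+ty*s[1];c=[c[0]+q[0],c[1]+q[1],c[2]-s[2],c[3]-t]
    print(json.dumps(out).replace(" ",""));return c
def lin(a,b,n): return [tuple(np.array(a)+(np.array(b)-np.array(a))*k/n) for k in range(1,n+1)]
def status():
    o=get_obs();print("t",o["time_s"],"bar pose",np.round(pose(),1),"F",np.round(o["force"],1),"gw",round(o["grip_width"],4),"gf",round(float(o["grip_force"]),1))
E
python3 - <<'E'
from plan import *
status()
L=(-70.9,-48.3);g=handle(L,-1,-4.2,0,20);print(g)
s=pose();up=(s[0],s[1],s[2]+95,s[3])
c=rows(lin(s,up,4),.094);ab=(g[0],g[1],300,g[3]);m=lin(up,ab,24)
c=rows(m[:8],.06,c);c=rows(m[8:20],.06,c);c=rows(m[20:]+lin(ab,g,5),.04,c)
from h import *
P=cloud(dict(np.load("top0.npz"))).reshape(-1,3)*1000
a=np.array([236,-497]);b=np.array([607,47]);u=(b-a)/658;v=np.array([-u[1],u[0]])
for k in range(0,658,80):
    m=(abs((P[:,:2]-a)@u-k)<60)&(abs((P[:,:2]-a)@v)<100);print(k,np.round(np.nanmax(P[m,2]) if m.any() else 0),end="; ")
E
```

```text
t 0.9 bar pose [ 184.1 -587.6  205.5   -8. ] F [ 0.1  0.5 -0.6] gw 0.0938 gf 0.0
(np.float64(-65.77332620106579), np.float64(21.512013405712068), np.float64(210.0), -4.2)
[[[0.0,0.0,-0.0238],-0.0,0.094],[[0.0,0.0,-0.0237],-0.0,0.094],[[0.0,0.0,-0.0238],-0.0,0.094],[[0.0,0.0,-0.0237],-0.0,0.094]]
[[[0.0237,-0.0138,0.0],-0.2,0.06],[[0.0237,-0.0138,0.0],-0.1,0.06],[[0.0238,-0.0137,0.0001],-0.2,0.06],[[0.0238,-0.0136,-0.0],-0.1,0.06],[[0.0238,-0.0136,0.0],-0.2,0.06],[[0.0239,-0.0135,0.0],-0.1,0.06],[[0.0239,-0.0135,0.0],-0.2,0.06],[[0.024,-0.0133,0.0001],-0.2,0.06]]
[[[0.024,-0.0133,-0.0],-0.1,0.06],[[0.024,-0.0133,0.0],-0.2,0.06],[[0.0241,-0.0131,0.0],-0.1,0.06],[[0.0241,-0.0132,0.0],-0.2,0.06],[[0.0241,-0.013,0.0001],-0.1,0.06],[[0.0242,-0.013,-0.0],-0.2,0.06],[[0.0242,-0.0129,0.0],-0.2,0.06],[[0.0242,-0.0128,0.0],-0.1,0.06],[[0.0243,-0.0128,0.0],-0.2,0.06],[[0.0243,-0.0127,0.0001],-0.1,0.06],[[0.0244,-0.0127,-0.0],-0.2,0.06],[[0.0243,-0.0125,0.0],-0.1,0.06]]
[[[0.0244,-0.0126,0.0],-0.2,0.04],[[0.0245,-0.0124,0.0],-0.2,0.04],[[0.0245,-0.0124,0.0001],-0.1,0.04],[[0.0245,-0.0123,-0.0],-0.2,0.04],[[-0.0,0.0,0.018],0.0,0.04],[[-0.0,0.0,0.018],0.0,0.04],[[-0.0,0.0,0.018],0.0,0.04],[[-0.0,0.0,0.018],0.0,0.04],[[-0.0,0.0,0.018],0.0,0.04]]
0 347.0; 80 348.0; 160 5.0; 240 49.0; 320 253.0; 400 253.0; 480 207.0; 560 240.0; 640 242.0;
```

Call:
{"fn": "jog_arm", "kwargs": {
  "rows": [
    [[0,0,-0.026],0,0.06],
    [[0,0,-0.026],0,0.06],
    [[0,0,-0.026],0,0.06],
    [[0,0,-0.027],0,0.06],
    [[0.0238,-0.0137,0],-0.1,0.06],
    [[0.0238,-0.0137,0],-0.1,0.06],
    [[0.0238,-0.0137,0],-0.2,0.06],
    [[0.0238,-0.0137,0],-0.2,0.06],
    [[0.0238,-0.0136,0],-0.2,0.06],
    [[0.0239,-0.0135,0],-0.1,0.06],
    [[0.0239,-0.0135,0],-0.2,0.06],
    [[0.024,-0.0133,0],-0.2,0.06]
  ]
}}

```text
time_s: 1.9
ee_pos: [0.3607, -0.3143, 0.3106]
eef_rot: [3.141, -0.0, 0.467]
force: [-0.2, -0.2, 0.1]
grip_width: 0.06
grip_force: 0.0
```

Call:
{"fn": "jog_arm", "kwargs": {
  "rows": [
    [[0.024,-0.0133,0],-0.1,0.06],
    [[0.024,-0.0133,0],-0.2,0.06],
    [[0.0241,-0.0131,0],-0.1,0.06],
    [[0.0241,-0.0132,0],-0.2,0.06],
    [[0.0241,-0.013,0],-0.1,0.06],
    [[0.0242,-0.013,0],-0.2,0.06],
    [[0.0242,-0.0129,0],-0.2,0.06],
    [[0.0242,-0.0128,0],-0.1,0.06],
    [[0.0243,-0.0128,0],-0.2,0.06],
    [[0.0243,-0.0127,0],-0.1,0.06],
    [[0.0244,-0.0127,0],-0.2,0.06],
    [[0.0243,-0.0125,0],-0.1,0.06]
  ]
}}

```text
time_s: 2.9
ee_pos: [0.5462, -0.0423, 0.3105]
eef_rot: [3.142, -0.0, 0.498]
force: [0.7, -0.4, 0.2]
grip_width: 0.06
grip_force: 0.0
```

Call:
{"fn": "jog_arm", "kwargs": {
  "rows": [
    [[0.0244,-0.0126,0],-0.2,0.04],
    [[0.0245,-0.0124,0],-0.2,0.04],
    [[0.0245,-0.0124,0],-0.1,0.04],
    [[0.0245,-0.0123,0],-0.2,0.04],
    [[0,0,0],0,0.04]
  ]
}}

```text
time_s: 3.32
ee_pos: [0.6088, 0.0506, 0.3094]
eef_rot: [-3.141, 0.001, 0.513]
force: [-0.2, 0.4, -0.2]
grip_width: 0.0401
grip_force: 0.0
```

```bash
python3 - <<'E'
from plan import *
status()
g=handle((-70.9,-48.3),-1,-4.2,0,20);s=pose();ab=(g[0],g[1],s[2],g[3])
rows([ab]+lin(ab,g,6),.04)
E
```

```text
t 3.3167 bar pose [-67.6  24.7 309.4  -4. ] F [-0.2  0.4 -0.2] gw 0.0401 gf 0.0
[[[-0.0031,0.0021,-0.0],0.2,0.04],[[0.0,-0.0,0.0166],0.0,0.04],[[0.0,-0.0,0.0165],0.0,0.04],[[0.0,-0.0,0.0166],0.0,0.04],[[0.0,-0.0,0.0166],0.0,0.04],[[0.0,-0.0,0.0165],0.0,0.04],[[0.0,-0.0,0.0166],0.0,0.04]]
```

Call:
{"fn": "jog_arm", "kwargs": {
  "rows": [
    [[-0.003,0.002,0],0.2,0.04],
    [[0,0,0.0165],0,0.04],
    [[0,0,0.0165],0,0.04],
    [[0,0,0.0165],0,0.04],
    [[0,0,0.0165],0,0.04],
    [[0,0,0.0165],0,0.04],
    [[0,0,0.0165],0,0.04],
    [[0,0,0],0,0.04],
    [[0,0,0],0,0.04]
  ],
  "squeeze": 12
}}

```text
time_s: 4.07
ee_pos: [0.6054, 0.0429, 0.2117]
eef_rot: [-3.141, 0.001, 0.506]
force: [0.1, 0.6, 0.4]
grip_width: 0.04
grip_force: 0.0
```

```bash
python3 - <<'E'
from plan import *
from h import *
import cv2
status(); g=handle((-70.9,-48.3),-1,-4.2,0,20);print(np.round(g,1),get_obs()["moment"])
c=camera("top");cv2.imwrite("pics/t1.png",cv2.resize(c["image"][150:300,180:380,::-1],(800,600)))
E
```

```text
t 4.0667 bar pose [-63.1  17.6 211.7  -4.4] F [0.1 0.6 0.4] gw 0.04 gf 0.0
[-65.8  21.5 210.   -4.2] [-0.02132074  0.01088214 -0.00439077]
```

View pics/t1.png

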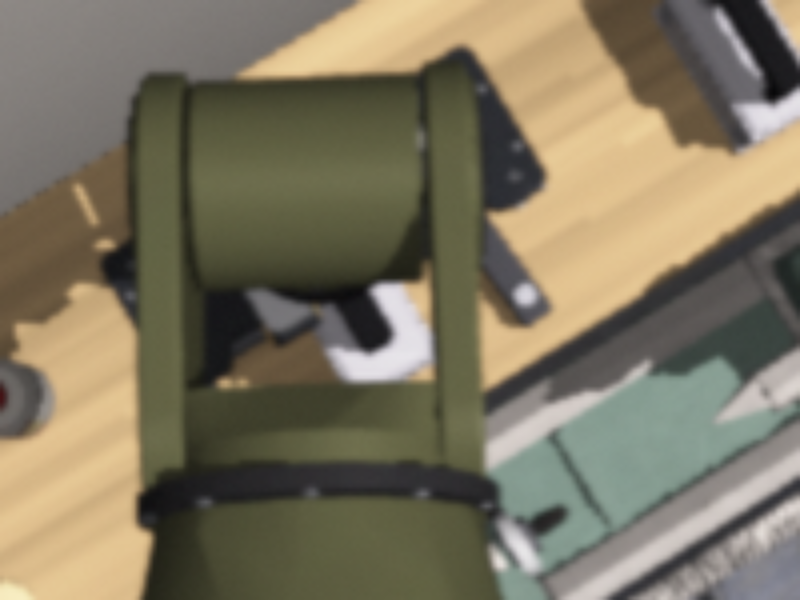

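The arm hides the tin from the top camera, with the fingers straddling the handle near (340,310). I correct a few mm of lag-induced offset, then close.

Call:
{"fn": "jog_arm", "kwargs": {
  "rows": [
    [[0.0035,-0.0026,0.0015],0,0.04],
    [[0,0,0],0,0.04],
    [[0,0,0],0,0.04],
    [[0,0,0],0,0.03],
    [[0,0,0],0,0.02],
    [[0,0,0],0,0.01],
    [[0,0,0],0,0.01],
    [[0,0,0],0,0.01]
  ],
  "squeeze": 12
}}

```text
time_s: 4.78
ee_pos: [0.6076, 0.0481, 0.21]
eef_rot: [-3.141, -0.0, 0.507]
force: [-1.3, 1.2, 0.6]
grip_width: 0.0181
grip_force: 12.0
```

```bash
python3 - <<'E'
from plan import *
status()
L=(-70.9,-48.3)
c=rows([handle(L,-1,-4.2,th,20) for th in np.linspace(1,12,12)],.01,handle(L,-1,-4.2,0,20))
E
```

```text
t 4.7833 bar pose [-66.2  22.3 210.   -4.4] F [-1.3  1.2  0.6] gw 0.0181 gf 12.0
[[[-0.0026,-0.0,-0.0012],-0.0,0.01],[[-0.0026,0.0,-0.0012],-0.0,0.01],[[-0.0027,0.0,-0.0011],-0.0,0.01],[[-0.0027,0.0,-0.001],-0.0,0.01],[[-0.0027,0.0,-0.001],-0.0,0.01],[[-0.0027,0.0,-0.001],-0.0,0.01],[[-0.0027,0.0,-0.0009],-0.0,0.01],[[-0.0027,0.0,-0.0009],-0.0,0.01],[[-0.0028,0.0,-0.0008],-0.0,0.01],[[-0.0027,0.0,-0.0008],-0.0,0.01],[[-0.0028,0.0,-0.0007],-0.0,0.01],[[-0.0028,0.0,-0.0007],-0.0,0.01]]
```

Call:
{"fn": "jog_arm", "kwargs": {
  "rows": [
    [[-0.0026,0,-0.0012],0,0.01],
    [[-0.0026,0,-0.0012],0,0.01],
    [[-0.0027,0,-0.0011],0,0.01],
    [[-0.0027,0,-0.001],0,0.01],
    [[-0.0027,0,-0.001],0,0.01],
    [[-0.0027,0,-0.001],0,0.01],
    [[0,0,0],0,0.01],
    [[0,0,0],0,0.01]
  ]
}}

```text
time_s: 5.45
ee_pos: [0.5934, 0.0399, 0.2162]
eef_rot: [-3.142, 0.001, 0.506]
force: [0.6, 0.3, -3.6]
grip_width: 0.018
grip_force: 12.0
```

```bash
python3 - <<'E'
from plan import *
from h import *
status(); print(np.round(handle((-70.9,-48.3),-1,-4.2,6,20),1))
c=camera("scene");cv2.imwrite("pics/s1.png",cv2.resize(c["image"][160:310,190:390,::-1],(800,600),interpolation=cv2.INTER_CUBIC))
E
```

```text
t 5.45 bar pose [-67.2   6.  216.2  -4.4] F [ 0.6  0.3 -3.6] gw 0.018 gf 12.0
[-66.9   5.6 216.5  -4.2]
```

View pics/s1.png

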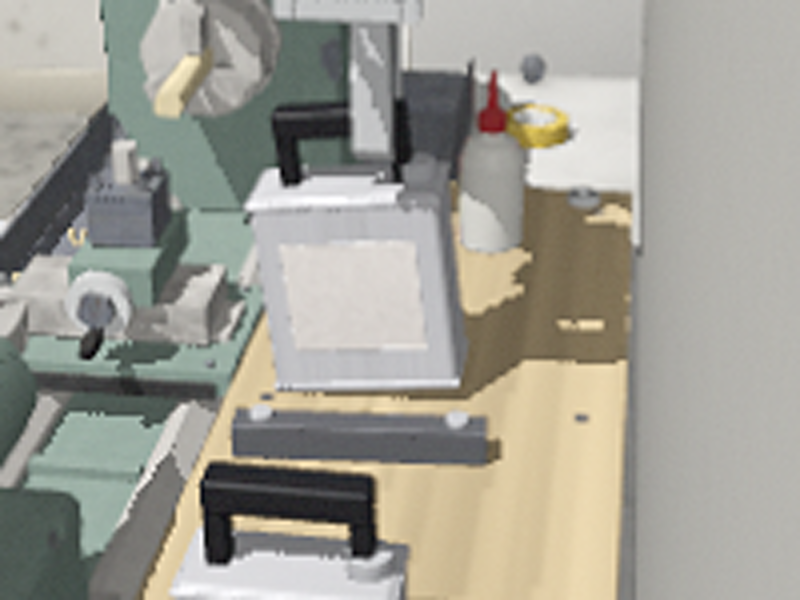

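The tin tips on its lathe-end edge (275,388), with the wall end (460,385) off the board and the gripper bearing 3.6 N. I continue to 12°.

Call:
{"fn": "jog_arm", "kwargs": {
  "rows": [
    [[-0.0027,0,-0.0009],0,0.01],
    [[-0.0027,0,-0.0009],0,0.01],
    [[-0.0028,0,-0.0008],0,0.01],
    [[-0.0027,0,-0.0008],0,0.01],
    [[-0.0028,0,-0.0007],0,0.01],
    [[-0.0028,0,-0.0007],0,0.01],
    [[0,0,0],0,0.01]
  ]
}}

```text
time_s: 6.08
ee_pos: [0.5788, 0.0319, 0.2215]
eef_rot: [3.141, 0.0, 0.506]
force: [0.7, -0.3, -6.0]
grip_width: 0.0182
grip_force: 12.0
```

```bash
python3 - <<'E'
from plan import *
status()
L=(-70.9,-48.3)
s=handle(L,-1,-4.3,12,20);print(np.round(s,1))
pts=[handle(L,-1,ph,12,20) for ph in np.linspace(-4.3,-27.7,19)[1:]]
c=rows(pts[:9],.01,s);c=rows(pts[9:],.01,c)
E
```

```text
t 6.0833 bar pose [-68.5 -10.6 221.5  -4.4] F [ 0.7 -0.3 -6. ] gw 0.0182 gf 12.0
[-68.1 -10.9 221.3  -4.3]
[[[-0.0,0.0009,-0.0],1.3,0.01],[[-0.0,0.0008,-0.0],1.3,0.01],[[-0.0,0.0009,-0.0],1.3,0.01],[[-0.0,0.0008,-0.0],1.3,0.01],[[-0.0001,0.0009,-0.0],1.3,0.01],[[0.0,0.0008,-0.0],1.3,0.01],[[0.0,0.0009,-0.0],1.3,0.01],[[0.0,0.0008,-0.0],1.3,0.01],[[0.0,0.0009,-0.0],1.3,0.01]]
[[[-0.0,0.0008,-0.0],1.3,0.01],[[-0.0,0.0009,-0.0],1.3,0.01],[[-0.0,0.0008,-0.0],1.3,0.01],[[-0.0,0.0009,-0.0],1.3,0.01],[[-0.0,0.0008,-0.0],1.3,0.01],[[-0.0001,0.0009,-0.0],1.3,0.01],[[0.0,0.0008,-0.0],1.3,0.01],[[0.0,0.0009,-0.0],1.3,0.01],[[0.0,0.0008,-0.0],1.3,0.01]]
```

Call:
{"fn": "jog_arm", "kwargs": {
  "rows": [
    [[0,0,0.001],0,0.01],
    [[0,0,0.0002],0,0.01],
    [[0,0,0],0,0.01]
  ]
}}

```text
time_s: 6.33
ee_pos: [0.5792, 0.0322, 0.2199]
eef_rot: [-3.141, 0.0, 0.507]
force: [-1.0, -0.4, -5.8]
grip_width: 0.0177
grip_force: 12.0
```

```bash
python3 - <<'E'
from plan import *
status()
E
```

```text
t 6.3333 bar pose [-68.6 -10.1 219.9  -4.4] F [-1.  -0.4 -5.8] gw 0.0177 gf 12.0
```

```bash
python3 - <<'E'
from plan import *
from h import *
o=[get_obs()["force"][2]];c=camera("scene")
im=c["image"][190:270,240:350,::-1];cv2.imwrite("pics/s2.png",cv2.resize(im,(770,560),interpolation=cv2.INTER_CUBIC))
P=cloud(c)*1000
# front face of the tin: points in bar frame near X -45, print face's lowest point per Y bin
X=(P[...,:2]-O)@XH;Y=(P[...,:2]-O)@YH;Z=P[...,2]-80
for y in range(-60,60,8):
    m=(abs(Y-y)<4)&(X>-56)&(X<-32)&(Z>4)&(Z<60)
    if m.any(): print(y,m.sum(),np.round(np.nanmin(Z[m]),1),np.round(np.nanmedian(X[m]),1))
status()
E
```

```text
-60 80 6.5 -49.4
-52 78 7.1 -48.2
-44 79 7.9 -47.8
-36 78 7.7 -47.1
-28 75 7.3 -46.2
-20 72 11.5 -45.6
-12 75 13.5 -45.3
-4 78 12.4 -44.7
4 70 14.4 -43.9
12 64 14.3 -43.2
20 75 15.5 -43.1
28 72 14.7 -43.3
36 13 19.3 -49.5
t 6.3833 bar pose [-68.6 -10.1 219.9  -4.4] F [ 0.5  0.7 -6.7] gw 0.018 gf 12.0
```

View pics/s2.png

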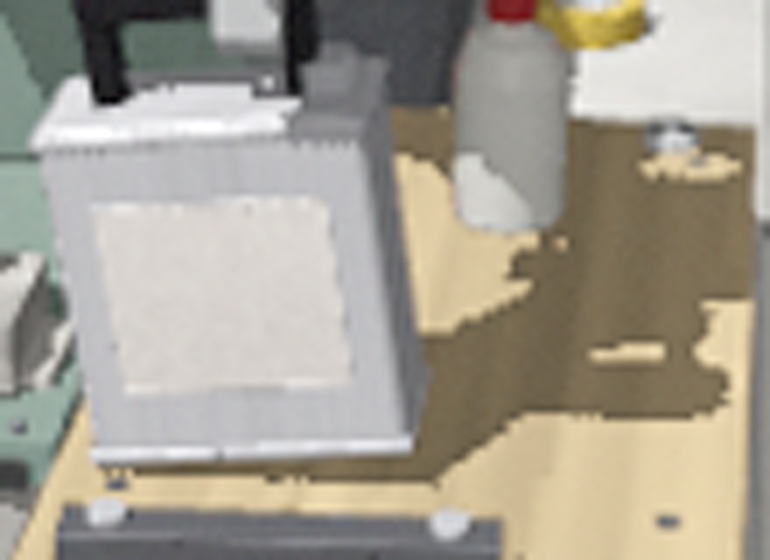

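```bash
cat > tilt.py <<'E'
from plan import *
from h import *
def bottom(c,tag):
    P=cloud(c)*1000
    X=(P[...,:2]-O)@XH;Y=(P[...,:2]-O)@YH;Z=P[...,2]-80
    m=(X>-75)&(X<0)&(Z>30)&(Z<85)&(abs(Y)<40)
    # face plane X = a+bY+cZ, robust
    A=np.c_[np.ones(m.sum()),Y[m],Z[m]];v=X[m];w=np.ones(len(v),bool)
    for _ in range(8):
        k=np.linalg.lstsq(A[w],v[w],rcond=None)[0];r=v-A@k;w=abs(r)<max(2.5,1.5*np.median(abs(r[w])))
    # lowest bright (metal) pixel per column, ray ∩ plane using cloud of that pixel
    f=(abs(X-(k[0]+k[1]*Y+k[2]*Z))<3)&(Z>-3)&(Z<110)&(abs(Y)<75)
    res=[]
    for u in range(f.shape[1]):
        r=np.flatnonzero(f[:,u])
        if len(r)>25: res.append((Y[r[-1],u],Z[r[-1],u]))
    res=np.array(res);q=res[3:-3];b=np.polyfit(q[:,0],q[:,1],1)
    for _ in range(3):
        e=abs(q[:,1]-np.polyval(b,q[:,0]));b=np.polyfit(q[e<3,0],q[e<3,1],1)
    print(tag,"face yaw",round(np.degrees(np.arctan(-k[1])),1),"X at ends",np.round(k[0]+k[1]*np.array([-50,50]),1),"bottom tilt",round(np.degrees(np.arctan(b[0])),1),"Z at -48,0,50",np.round(np.polyval(b,[-48,0,50]),1),"Yends",np.round([res[:,0].min(),res[:,0].max()]),"n",len(q))
if __name__=="__main__":
    bottom(dict(np.load("scene0.npz")),"start")
    bottom(camera("scene"),"now");status()
E
python3 tilt.py
```

```text
start face yaw -4.1 X at ends [-49.3 -42.1] bottom tilt 0.1 Z at -48,0,50 [0.  0.1 0.1] Yends [-52.  46.] n 40
now face yaw -3.6 X at ends [-47.6 -41.4] bottom tilt -0.4 Z at -48,0,50 [ 0.4  0.1 -0.2] Yends [-70.  25.] n 38
t 6.4333 bar pose [-68.6 -10.1 219.9  -4.4] F [ 0.6  0.3 -7.1] gw 0.0176 gf 12.0
```

```bash
python3 - <<'E'
s=open("tilt.py").read()
s=s.replace("(abs(Y)<75)\n","(abs(Y)<75)&(abs(c['image'][...,0].astype(int)-c['image'][...,2])<25)\n").replace(">25: res",">12: res")
open("tilt.py","w").write(s)
E
python3 tilt.py
```

```text
start face yaw -4.1 X at ends [-49.3 -42.1] bottom tilt 1.7 Z at -48,0,50 [2.  3.4 4.8] Yends [-52.  48.] n 41
now face yaw -3.8 X at ends [-47.7 -41.2] bottom tilt 6.6 Z at -48,0,50 [ 9.  14.5 20.3] Yends [-73.  29.] n 43
t 6.4833 bar pose [-68.5 -10.1 220.   -4.4] F [-0.3 -0.1 -5.5] gw 0.0179 gf 12.0
```

The tin tilts only about 6°, because pad torsion keeps it from pivoting, and its lathe-end edge looks 3 mm or more off the board. I set it down straight away, moving back towards the start, then regrip lighter and further out.

Call:
{"fn": "jog_arm", "kwargs": {
  "rows": [
    [[0,0,0.002],0,0.01],
    [[0,0,0.002],0,0.01],
    [[0.002,0,0.001],0,0.01],
    [[0.003,0,0.001],0,0.01],
    [[0.003,0,0.001],0,0.01],
    [[0.003,0,0.001],0,0.01],
    [[0.003,0,0.001],0,0.01],
    [[0.003,0,0.001],0,0.01],
    [[0,0,0],0,0.01]
  ],
  "squeeze": 6
}}

```text
time_s: 7.23
ee_pos: [0.5946, 0.0407, 0.2098]
eef_rot: [3.142, -0.0, 0.507]
force: [3.2, 0.9, 3.8]
grip_width: 0.0177
grip_force: 6.0
```

```bash
python3 tilt.py | tail -2
```

```text
now face yaw -3.8 X at ends [-47.3 -40.6] bottom tilt 2.4 Z at -48,0,50 [2.4 4.4 6.4] Yends [-63.  35.] n 41
t 7.2833 bar pose [-67.2   7.2 209.9  -4.4] F [3.7 2.3 3.8] gw 0.0177 gf 6.0
```

Call:
{"fn": "jog_arm", "kwargs": {
  "rows": [
    [[0,0,0],0,0.03],
    [[0,0,0],0,0.03],
    [[-0.015,0,0],0,0.03],
    [[-0.015,0,0],0,0.03],
    [[-0.015,0,0],0,0.03],
    [[0,0,0],0,0.03],
    [[0,0,0],0,0.02],
    [[0,0,0],0,0.01],
    [[0,0,0],0,0.01]
  ],
  "squeeze": 5
}}

```text
time_s: 8.03
ee_pos: [0.5551, 0.0187, 0.2099]
eef_rot: [3.142, 0.0, 0.507]
force: [-0.9, -0.1, 2.2]
grip_width: 0.0181
grip_force: 5.0
```

```bash
python3 tilt.py | tail -2;  python3 - <<'E'
from plan import *
W=(-64.9,37.1);f=-4.4
print(np.round(handle(W,1,f,0,-25),1))
P=[]
for th in np.linspace(0,10,13):
    a=handle(W,1,f,th+min(1.5,th),-25);b=handle(W,1,f,th,-25);P.append((a[0],a[1],b[2],f))
rows(P[1:],.01,P[0])
E
```

```text
now face yaw -3.9 X at ends [-47.4 -40.6] bottom tilt 1.3 Z at -48,0,50 [2.5 3.6 4.8] Yends [-63.  35.] n 41
t 8.0833 bar pose [-70.6 -37.6 209.9  -4.4] F [-1.3 -0.9  1.1] gw 0.0179 gf 5.0
[-70.7 -37.7 210.   -4.4]
[[[0.0044,-0.0,-0.0011],-0.0,0.01],[[0.0039,-0.0,-0.001],-0.0,0.01],[[0.0023,0.0,-0.001],-0.0,0.01],[[0.0022,-0.0,-0.001],-0.0,0.01],[[0.0023,0.0,-0.001],-0.0,0.01],[[0.0022,0.0,-0.0009],-0.0,0.01],[[0.0023,0.0,-0.0009],-0.0,0.01],[[0.0023,-0.0,-0.0008],-0.0,0.01],[[0.0023,-0.0,-0.0008],-0.0,0.01],[[0.0023,-0.0,-0.0008],-0.0,0.01],[[0.0024,-0.0,-0.0007],-0.0,0.01],[[0.0023,-0.0,-0.0008],-0.0,0.01]]
```

Call:
{"fn": "jog_arm", "kwargs": {
  "rows": [
    [[0.003,0,-0.0011],0,0.01],
    [[0.003,0,-0.001],0,0.01],
    [[0.003,0,-0.001],0,0.01],
    [[0.003,0,-0.001],0,0.01],
    [[0.0025,0,-0.001],0,0.01],
    [[0.0025,0,-0.0009],0,0.01],
    [[0,0,0],0,0.01]
  ]
}}

```text
time_s: 8.67
ee_pos: [0.57, 0.0271, 0.2162]
eef_rot: [3.142, -0.0, 0.507]
force: [-3.3, -2.8, 5.2]
grip_width: 0.0179
grip_force: 5.0
```

```bash
python3 tilt.py | tail -2
```

```text
now face yaw -4.0 X at ends [-47.5 -40.4] bottom tilt -6.7 Z at -48,0,50 [13.1  7.4  1.6] Yends [-58.  44.] n 42
t 8.7167 bar pose [-69.4 -20.8 216.1  -4.4] F [-2.4 -1.6  4.6] gw 0.0179 gf 5.0
```

Now the tin pivots properly on its wall edge, pressed down at about 5 N and tilted about 7–8°. A little more tilt, then swing.

Call:
{"fn": "jog_arm", "kwargs": {
  "rows": [
    [[0.0023,0,-0.0009],0,0.01],
    [[0.0023,0,-0.0009],0,0.01],
    [[0.0023,0,-0.0008],0,0.01],
    [[0.0023,0,-0.0008],0,0.01],
    [[0,0,0],0,0.01]
  ]
}}

```text
time_s: 9.13
ee_pos: [0.5779, 0.0315, 0.2193]
eef_rot: [-3.141, 0.0, 0.507]
force: [-1.5, -1.2, 0.4]
grip_width: 0.018
grip_force: 5.0
```

```bash
python3 tilt.py | tail -2;python3 - <<'E'
from plan import *
W=(-64.9,37.1)
p=pose();d=np.hypot(p[0]-W[0],p[1]-W[1]);print(d)
def at(ph): 
    a=np.radians(ph);return (W[0]+np.sin(a)*d,W[1]-np.cos(a)*d,p[2],ph)
# target: front corner of lathe end at X=-4 after lowering
for ph in(22,23,24,25): a=np.radians(ph);print(ph,W[0]+100*np.sin(a)+23*np.cos(a))
pts=[at(x) for x in np.linspace(-4.4,23.6,25)[1:]]
c=rows(pts[:12],.01,at(-4.4));rows(pts[12:],.01,c)
E
```

```text
now face yaw -4.2 X at ends [-48.  -40.7] bottom tilt -9.3 Z at -48,0,50 [18.  10.2  2. ] Yends [-56.  48.] n 43
t 9.1833 bar pose [-68.7 -11.7 219.2  -4.4] F [-1.  -0.7 -0.2] gw 0.0181 gf 5.0
48.94884198563083
22 -6.114112003372693
23 -4.655275521666496
24 -3.2147901666401673
25 -1.793094724087112
[[[0.0,0.001,-0.0],-1.2,0.01],[[0.0,0.001,-0.0],-1.1,0.01],[[0.0,0.001,-0.0],-1.2,0.01],[[0.0,0.001,-0.0],-1.2,0.01],[[0.0001,0.001,-0.0],-1.1,0.01],[[-0.0,0.001,-0.0],-1.2,0.01],[[-0.0,0.001,-0.0],-1.2,0.01],[[-0.0,0.001,-0.0],-1.1,0.01],[[-0.0,0.001,-0.0],-1.2,0.01],[[0.0,0.001,-0.0],-1.2,0.01],[[0.0,0.001,-0.0],-1.1,0.01],[[0.0,0.001,-0.0],-1.2,0.01]]
[[[0.0,0.001,-0.0],-1.2,0.01],[[0.0,0.001,-0.0],-1.1,0.01],[[0.0001,0.001,-0.0],-1.2,0.01],[[-0.0,0.0009,-0.0],-1.2,0.01],[[-0.0,0.001,-0.0],-1.1,0.01],[[-0.0,0.001,-0.0],-1.2,0.01],[[-0.0,0.001,-0.0],-1.2,0.01],[[0.0,0.001,-0.0],-1.1,0.01],[[0.0,0.001,-0.0],-1.2,0.01],[[0.0,0.001,-0.0],-1.2,0.01],[[0.0,0.001,-0.0],-1.1,0.01],[[0.0,0.001,-0.0],-1.2,0.01]]
```

Call:
{"fn": "jog_arm", "kwargs": {
  "rows": [
    [[0,0.001,0],-1.2,0.01],
    [[0,0.001,0],-1.2,0.01],
    [[0,0.001,0],-1.2,0.01],
    [[0,0.001,0],-1.2,0.01],
    [[0,0.001,0],-1.2,0.01],
    [[0,0.001,0],-1.2,0.01],
    [[0,0.001,0],-1.2,0.01],
    [[0,0.001,0],-1.2,0.01],
    [[0,0.001,0],-1.2,0.01],
    [[0,0.001,0],-1.2,0.01],
    [[0,0,0],0,0.01]
  ]
}}

```text
time_s: 10.1
ee_pos: [0.5833, 0.0229, 0.2193]
eef_rot: [-3.141, 0.0, 0.718]
force: [-0.7, 0.2, -6.2]
grip_width: 0.018
grip_force: 5.0
```

```bash
python3 tilt.py | tail -2
```

```text
now face yaw 7.6 X at ends [-30.2 -43.5] bottom tilt -8.7 Z at -48,0,50 [17.8 10.5  2.9] Yends [-53.  50.] n 44
t 10.15 bar pose [-58.7 -11.8 219.3   7.6] F [ 0.8 -0.2 -5.3] gw 0.018 gf 5.0
```

Call:
{"fn": "jog_arm", "kwargs": {
  "rows": [
    [[0.0005,0,0.0006],0,0.01],
    [[0.0005,0,0.0006],0,0.01],
    [[0,0.001,0],-1.2,0.01],
    [[0.0001,0.001,0.0001],-1.2,0.01],
    [[0.0001,0.001,0.0001],-1.2,0.01],
    [[0.0001,0.001,0.0001],-1.2,0.01],
    [[0.0001,0.001,0],-1.2,0.01],
    [[0,0.001,0],-1.2,0.01],
    [[0,0,0],0,0.01]
  ]
}}

```text
time_s: 10.9
ee_pos: [0.5889, 0.0193, 0.219]
eef_rot: [3.14, -0.001, 0.843]
force: [-2.7, -2.8, 5.9]
grip_width: 0.0181
grip_force: 5.0
```

```bash
python3 tilt.py | tail -2
```

```text
now face yaw 14.4 X at ends [-18.5 -44.3] bottom tilt -10.6 Z at -48,0,50 [20.  11.   1.6] Yends [-47.  54.] n 44
t 10.95 bar pose [-52.5  -9.1 219.   14.9] F [-2.6 -2.3  6.1] gw 0.0179 gf 5.0
```

Call:
{"fn": "jog_arm", "kwargs": {
  "rows": [
    [[0,0.001,-0.0001],-1.2,0.01],
    [[0,0.001,-0.0001],-1.2,0.01],
    [[0,0.001,0],-1.2,0.01],
    [[0,0.001,0],-1.2,0.01],
    [[0,0.001,0],-1.2,0.01],
    [[0,0.001,0],-1.2,0.01],
    [[0,0,0],0,0.01]
  ]
}}

```text
time_s: 11.53
ee_pos: [0.5935, 0.0156, 0.2186]
eef_rot: [3.141, -0.0, 0.97]
force: [-1.6, -3.0, 5.7]
grip_width: 0.0182
grip_force: 5.0
```

```bash
python3 tilt.py | tail -2; python3 - <<'E'
from h import *;from station import *
c=camera("scene");cv2.imwrite("pics/s3.png",cv2.resize(c["image"][160:310,190:390,::-1],(800,600),interpolation=cv2.INTER_CUBIC))
E
```

```text
now face yaw 21.0 X at ends [ -6.5 -44.8] bottom tilt -9.1 Z at -48,0,50 [19.4 11.7  3.7] Yends [-39.  56.] n 42
t 11.5833 bar pose [-46.9  -7.3 218.7  22.1] F [-2.3 -2.4  5.1] gw 0.0184 gf 5.0
```

View pics/s3.png

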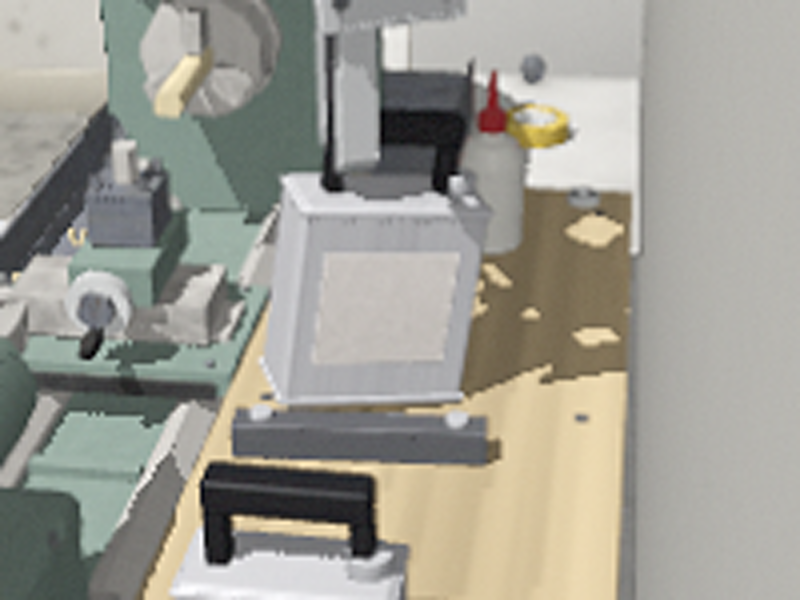

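The raised lathe end (285,400) is just above and short of the bar, and the wall edge (462,400) is on the board. About 3° more swing, then set down.

Call:
{"fn": "jog_arm", "kwargs": {
  "rows": [
    [[0,0.001,0],-1.2,0.01],
    [[0,0.001,0],-1.2,0.01],
    [[0,0.0006,0],-0.7,0.01],
    [[0,0,0],0,0.01]
  ]
}}

```text
time_s: 11.97
ee_pos: [0.5956, 0.0142, 0.2185]
eef_rot: [3.141, -0.0, 1.023]
force: [-2.7, -2.9, 5.4]
grip_width: 0.0184
grip_force: 5.0
```

```bash
python3 tilt.py | tail -2; python3 - <<'E'
from plan import *
p=pose();W=np.array([0,0]);
s=handle((0,0),1,p[3],10,-25)
P=[handle((0,0),1,p[3],th,-25) for th in np.linspace(10,0,11)]
rows(P[1:],.01,P[0])
E
```

```text
now face yaw 23.6 X at ends [ -0.8 -44.5] bottom tilt -9.2 Z at -48,0,50 [19.9 12.1  4. ] Yends [-37.  56.] n 41
t 12.0167 bar pose [-44.6  -6.3 218.5  25.2] F [-1.5 -2.   6.4] gw 0.0179 gf 5.0
[[[-0.0028,0.0,0.0009],-0.0,0.01],[[-0.0027,0.0,0.0009],-0.0,0.01],[[-0.0028,0.0,0.0009],-0.0,0.01],[[-0.0027,0.0,0.001],-0.0,0.01],[[-0.0027,0.0,0.0011],-0.0,0.01],[[-0.0027,0.0,0.0011],-0.0,0.01],[[-0.0027,-0.0,0.0011],-0.0,0.01],[[-0.0027,-0.0,0.0012],-0.0,0.01],[[-0.0026,-0.0,0.0013],-0.0,0.01],[[-0.0026,-0.0,0.0013],-0.0,0.01]]
```

Call:
{"fn": "jog_arm", "kwargs": {
  "rows": [
    [[-0.0027,0,0.0006],0,0.01],
    [[-0.0027,0,0.0007],0,0.01],
    [[-0.0027,0,0.0007],0,0.01],
    [[-0.0027,0,0.0008],0,0.01],
    [[-0.0027,0,0.0008],0,0.01],
    [[-0.0027,0,0.0009],0,0.01],
    [[-0.0027,0,0.0009],0,0.01],
    [[-0.0027,0,0.001],0,0.01],
    [[-0.0027,0,0.001],0,0.01],
    [[-0.0027,0,0.001],0,0.01],
    [[0,0,0],0,0.01]
  ]
}}

```text
time_s: 12.93
ee_pos: [0.5811, -0.009, 0.21]
eef_rot: [3.141, -0.0, 1.021]
force: [-0.4, -1.0, -2.9]
grip_width: 0.0179
grip_force: 5.0
```

```bash
python3 tilt.py | tail -2
```

```text
now face yaw 25.0 X at ends [  0.6 -45.9] bottom tilt -15.4 Z at -48,0,50 [21.7  8.5 -5.3] Yends [-46.  42.] n 39
t 12.9833 bar pose [-33.2 -31.1 210.   25.1] F [-0.8 -1.1 -1.4] gw 0.0181 gf 5.0
```

Call:
{"fn": "jog_arm", "kwargs": {
  "rows": [
    [[0,0,0.0003],0,0.01],
    [[0,0,0],0,0.03],
    [[0,0,0],0,0.03],
    [[0.015,0,0],0,0.03],
    [[0.015,0,0],0,0.03],
    [[0.016,0,0],0,0.03],
    [[0,0,0],0,0.03]
  ]
}}

```text
time_s: 13.57
ee_pos: [0.6063, 0.0333, 0.2093]
eef_rot: [-3.142, -0.001, 1.023]
force: [-1.5, 0.4, -0.6]
grip_width: 0.0299
grip_force: 0.0
```

```bash
python3 tilt.py | tail -2; python3 - <<'E'
from h import *;from station import *
c=camera("scene");cv2.imwrite("pics/s4.png",cv2.resize(c["image"][160:310,190:390,::-1],(800,600),interpolation=cv2.INTER_CUBIC))
E
```

```text
now face yaw 25.2 X at ends [  1.3 -45.8] bottom tilt -15.3 Z at -48,0,50 [21.2  8.1 -5.6] Yends [-46.  42.] n 39
t 13.6167 bar pose [-53.9  12.  209.1  25.2] F [-1.  -0.1  0.2] gw 0.0299 gf 0.0
```

View pics/s4.png

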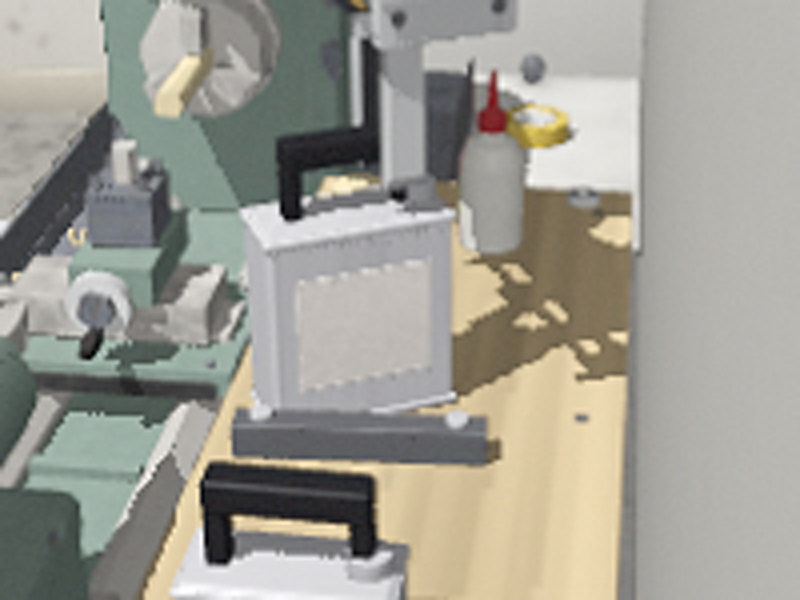

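The tin stands flat, with its lathe-end corner at the bar's left part (260,405) and the gripper over the wall side of the handle. I grip and tip it the other way.

Call:
{"fn": "jog_arm", "kwargs": {
  "rows": [
    [[0,0,-0.0006],0,0.02],
    [[0,0,0],0,0.01],
    [[0,0,0],0,0.01],
    [[0,0,0],0,0.01],
    [[-0.003,0,-0.0011],0,0.01],
    [[-0.003,0,-0.001],0,0.01],
    [[-0.003,0,-0.001],0,0.01],
    [[-0.003,0,-0.001],0,0.01],
    [[-0.0025,0,-0.001],0,0.01],
    [[-0.0025,0,-0.0009],0,0.01],
    [[0,0,0],0,0.01]
  ],
  "squeeze": 5
}}

```text
time_s: 14.58
ee_pos: [0.5962, 0.0158, 0.2163]
eef_rot: [3.141, -0.0, 1.021]
force: [0.3, 3.4, 3.7]
grip_width: 0.0181
grip_force: 5.0
```

```bash
python3 tilt.py | tail -2
```

```text
now face yaw 25.5 X at ends [  0.9 -46.8] bottom tilt -8.0 Z at -48,0,50 [20.1 13.4  6.3] Yends [-54.  38.] n 41
t 14.6333 bar pose [-45.6  -4.7 216.2  25.1] F [1.6 4.  3.3] gw 0.018 gf 5.0
```

Call:
{"fn": "jog_arm", "kwargs": {
  "rows": [
    [[-0.0023,0,-0.0008],0,0.01],
    [[-0.0023,0,-0.0008],0,0.01],
    [[-0.0023,0,-0.0008],0,0.01],
    [[-0.0023,0,-0.0007],0,0.01],
    [[0,0,0],0,0.01]
  ]
}}

```text
time_s: 15.05
ee_pos: [0.5913, 0.0079, 0.2191]
eef_rot: [-3.141, 0.0, 1.021]
force: [-0.0, 4.1, 1.3]
grip_width: 0.0179
grip_force: 5.0
```

```bash
python3 tilt.py | tail -2;python3 - <<'E'
from plan import *
p=pose();L=(-24.1,-52.2);d=np.hypot(p[0]-L[0],p[1]-L[1]);print(d)
def at(ph): 
    a=np.radians(ph);return (L[0]-np.sin(a)*d,L[1]+np.cos(a)*d,p[2],ph)
print(at(p[3]),at(0))
pts=[at(x) for x in np.linspace(p[3],0,22)[1:]]
rows(pts,.01)
E
```

```text
now face yaw 25.9 X at ends [  0.6 -47.9] bottom tilt -7.6 Z at -48,0,50 [19.9 13.5  6.9] Yends [-60.  36.] n 43
t 15.1 bar pose [-41.8 -13.2 219.   25.1] F [1.  2.6 1.4] gw 0.0179 gf 5.0
42.785804100576726
(np.float64(-42.255774875098766), np.float64(-13.457350746010405), np.float64(219.01049739204146), np.float64(25.108963871897643)) (np.float64(-24.1), np.float64(-9.414195899423277), np.float64(219.01049739204146), 0)
[[[-0.0,0.0003,-0.0],1.2,0.01],[[-0.0,0.0009,-0.0],1.2,0.01],[[-0.0,0.0009,-0.0],1.2,0.01],[[-0.0,0.0009,-0.0],1.2,0.01],[[-0.0,0.0009,-0.0],1.2,0.01],[[-0.0,0.0009,-0.0],1.2,0.01],[[-0.0001,0.0009,-0.0],1.2,0.01],[[0.0,0.0009,-0.0],1.2,0.01],[[0.0,0.0009,-0.0],1.2,0.01],[[0.0,0.0009,-0.0],1.2,0.01],[[0.0,0.0009,-0.0],1.2,0.01],[[-0.0,0.0009,-0.0],1.1,0.01],[[-0.0,0.0009,-0.0],1.2,0.01],[[-0.0,0.0009,-0.0],1.2,0.01],[[-0.0,0.0008,-0.0],1.2,0.01],[[-0.0,0.0009,-0.0],1.2,0.01],[[-0.0001,0.0009,-0.0],1.2,0.01],[[0.0,0.0009,-0.0],1.2,0.01],[[0.0,0.0009,-0.0],1.2,0.01],[[0.0,0.0009,-0.0],1.2,0.01],[[0.0,0.0009,-0.0],1.2,0.01]]
```

Call:
{"fn": "jog_arm", "kwargs": {
  "rows": [
    [[-0.001,0,-0.0005],0,0.01],
    [[-0.001,0,-0.0005],0,0.01],
    [[0,0.0006,0],1.2,0.01],
    [[0,0.0009,0],1.2,0.01],
    [[0,0.0009,0],1.2,0.01],
    [[0,0.0009,0],1.2,0.01],
    [[0,0.0009,0],1.2,0.01],
    [[0,0.0009,0],1.2,0.01],
    [[0,0.0009,0],1.2,0.01],
    [[0,0.0009,0],1.2,0.01],
    [[0,0,0],0,0.01]
  ]
}}

```text
time_s: 16.02
ee_pos: [0.5962, 0.0025, 0.2201]
eef_rot: [-3.142, 0.0, 0.852]
force: [0.6, 1.0, -3.5]
grip_width: 0.0178
grip_force: 5.0
```

```bash
python3 tilt.py | tail -2; python3 - <<'E'
from h import *;from station import *
c=camera("scene");cv2.imwrite("pics/s5.png",cv2.resize(c["image"][160:310,190:390,::-1],(800,600),interpolation=cv2.INTER_CUBIC))
E
```

```text
now face yaw 15.8 X at ends [ -1.2 -29.4] bottom tilt -4.0 Z at -48,0,50 [20.2 16.8 13.3] Yends [-65.  41.] n 47
t 16.0667 bar pose [-34.5 -12.3 220.1  15.5] F [-0.7  0.8 -4.3] gw 0.0176 gf 5.0
```

View pics/s5.png

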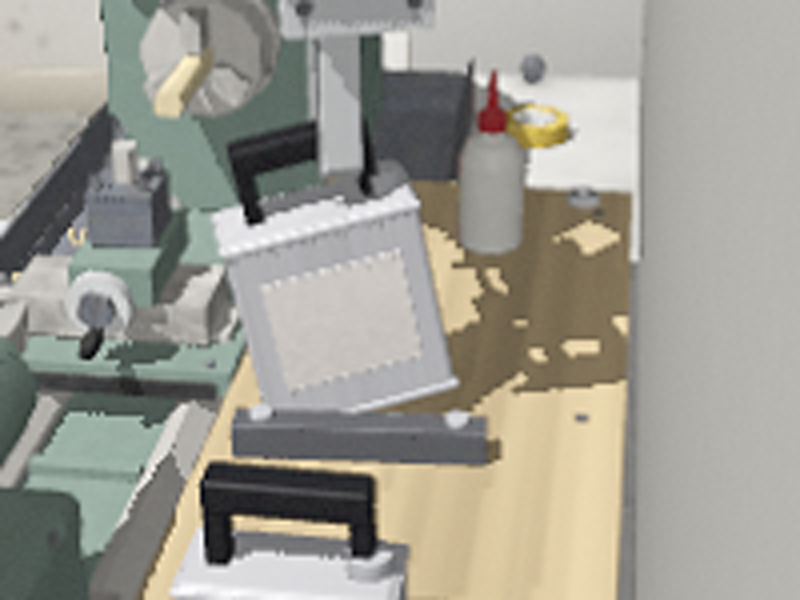

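The tin is plainly tipped on its lathe edge, with the wall end (457,382) raised and the lathe corner behind the bar's left screw. I finish the swing with slight extra loading.

Call:
{"fn": "jog_arm", "kwargs": {
  "rows": [
    [[-0.0005,0,0.0005],0,0.01],
    [[-0.0003,0,0.0003],0,0.01],
    [[0,0.0008,0],1.2,0.01],
    [[0,0.0008,0],1.2,0.01],
    [[0,0.0008,0],1.2,0.01],
    [[0,0.0008,0],1.2,0.01],
    [[0,0.0008,0],1.2,0.01],
    [[0,0.0008,0],1.2,0.01],
    [[0,0.0008,0],1.2,0.01],
    [[0,0.0008,0],1.2,0.01],
    [[0,0,0],0,0.01]
  ]
}}

```text
time_s: 17.03
ee_pos: [0.6006, -0.0027, 0.22]
eef_rot: [3.141, -0.001, 0.684]
force: [1.4, 3.6, 5.9]
grip_width: 0.0181
grip_force: 5.0
```

```bash
python3 tilt.py | tail -2
```

```text
now face yaw 6.4 X at ends [ -1.2 -12.5] bottom tilt -3.7 Z at -48,0,50 [20.6 17.5 14.3] Yends [-65.  39.] n 47
t 17.0833 bar pose [-27.8 -11.4 220.    5.8] F [1.3 3.2 5.2] gw 0.0183 gf 5.0
```

Call:
{"fn": "jog_arm", "kwargs": {
  "rows": [
    [[0,0.0007,0],1.2,0.01],
    [[0,0.0007,0],1.2,0.01],
    [[0,0.0007,0],1.2,0.01],
    [[0,0.0007,0],1.2,0.01],
    [[0,0.0005,0],1.0,0.01],
    [[0,0,0],0,0.01],
    [[0,0,0],0,0.01]
  ]
}}

```text
time_s: 17.67
ee_pos: [0.6026, -0.0054, 0.2199]
eef_rot: [3.14, -0.001, 0.584]
force: [2.1, 2.3, 4.8]
grip_width: 0.0178
grip_force: 5.0
```

```bash
python3 tilt.py | tail -2; python3 -c "
from plan import *
o=get_obs();f=np.array(o['force'][:2]);print(f@XH,f@YH)"
```

```text
now face yaw 0.8 X at ends [-1.  -2.5] bottom tilt -0.0 Z at -48,0,50 [20.4 20.4 20.4] Yends [-67.  40.] n 48
t 17.7167 bar pose [-24.3 -11.3 220.    0. ] F [1.9 2.7 5.2] gw 0.0183 gf 5.0
-1.1626529428853372 3.0893548144707026
```

Call:
{"fn": "jog_arm", "kwargs": {
  "rows": [
    [[0.0027,0,0.0008],0.4,0.01],
    [[0.0027,0,0.0008],0,0.01],
    [[0.0027,0,0.0009],0,0.01],
    [[0.0027,0,0.0009],0,0.01],
    [[0.0027,0,0.001],0,0.01],
    [[0.0027,0,0.001],0,0.01],
    [[0.0027,0,0.0011],0,0.01],
    [[0.0027,0,0.0011],0,0.01],
    [[0.0027,0,0.0012],0,0.01],
    [[0.0027,0,0.0012],0,0.01],
    [[0,0,0],0,0.01],
    [[0,0,0],0,0.01]
  ]
}}

```text
time_s: 18.72
ee_pos: [0.6246, 0.0097, 0.2089]
eef_rot: [-3.141, 0.001, 0.578]
force: [1.2, 2.6, -0.1]
grip_width: 0.018
grip_force: 5.0
```

```bash
python3 tilt.py | tail -2; python3 - <<'E'
from h import *;from station import *
c=camera("scene");cv2.imwrite("pics/s6.png",cv2.resize(c["image"][160:310,190:390,::-1],(800,600),interpolation=cv2.INTER_CUBIC))
E
```

```text
now face yaw 0.2 X at ends [-1.3 -1.6] bottom tilt -0.2 Z at -48,0,50 [20.4 20.2 20.1] Yends [-53.  46.] n 44
t 18.7667 bar pose [-24.8  15.3 209.   -0.3] F [ 1.7  1.7 -0.2] gw 0.0178 gf 5.0
```

View pics/s6.png

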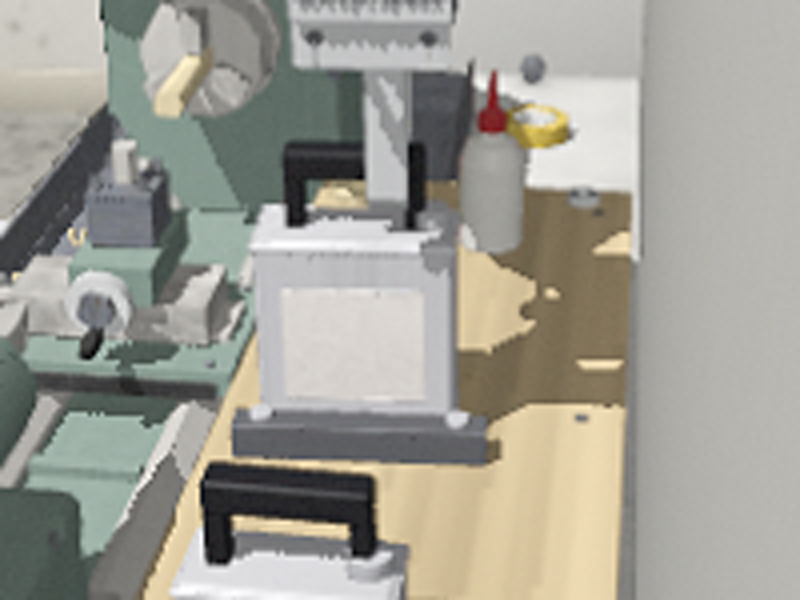

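The tin is flat and square behind the bar, with its base spanning (262–458, 408) and a gap of about 1.5 mm. A tiny nudge, then release and retreat straight up.

Call:
{"fn": "jog_arm", "kwargs": {
  "rows": [
    [[0,0.0004,0],0,0.01],
    [[0,0.0004,0],0,0.01],
    [[0,0,0],0,0.01],
    [[0,0,0],0,0.03],
    [[0,0,0],0,0.04],
    [[0,0,0],0,0.04],
    [[0,0,-0.01],0,0.04],
    [[0,0,-0.02],0,0.04],
    [[0,0,-0.03],0,0.04],
    [[0,0,-0.03],0,0.04],
    [[0,0,-0.03],0,0.04],
    [[0,0,0],0,0.04]
  ]
}}

```text
time_s: 19.82
ee_pos: [0.6259, 0.0088, 0.3368]
eef_rot: [3.136, -0.008, 0.578]
force: [-0.4, 0.1, 0.4]
grip_width: 0.0401
grip_force: 0.0
```

Call:
{"fn": "jog_arm", "kwargs": {
  "rows": [
    [[-0.03,0,0],0,0.04],
    [[-0.04,0,0],0,0.04],
    [[-0.04,0,0],0,0.04],
    [[-0.04,0,0],0,0.04],
    [[-0.04,0,0],0,0.04],
    [[-0.04,0,0],0,0.04],
    [[-0.02,0,0],0,0.04],
    [[0,0,0],0,0.04],
    [[0,0,0],0,0.04]
  ]
}}

```text
time_s: 20.57
ee_pos: [0.4154, -0.1282, 0.3302]
eef_rot: [3.14, -0.001, 0.576]
force: [0.3, 0.1, -0.1]
grip_width: 0.0402
grip_force: 0.0
```

```bash
python3 tilt.py | tail -2; python3 - <<'E'
from plan import *
from h import *
c=camera("top");P=cloud(c)
for nm,lo,hi in(("handle",.225,.25),("tintop",.185,.203),("bar",.092,.108)):
    for b in blobs(P,lo,hi,(.61,-.01),.1): print(nm,b[:5],"bar frame",np.round(tobar(*b[1]),1))
E
```

```text
now face yaw -0.1 X at ends [-1.6 -1.5] bottom tilt 0.5 Z at -48,0,50 [19.7 20.2 20.6] Yends [-53.  46.] n 44
t 20.6167 bar pose [-2.490e+01 -2.344e+02  3.299e+02 -3.000e-01] F [-0.6  0.1  0.9] gw 0.0401 gf 0.0
handle (369, [611.1, -1.2], [70.1, 18.2], 33.2, np.float64(236.5)) bar frame [-23.1  -1.9]
tintop (890, [611.1, -1.3], [102.0, 48.0], 33.4, np.float64(194.3)) bar frame [-23.1  -1.9]
bar (302, [630.9, -27.0], [129.9, 18.3], 33.5, np.float64(100.0)) bar frame [9.3 0.5]
```

The tin is upright and square to within 0.2°, with its face within about 1 mm of the bar and the gripper clear. Handing in.

```bash
python3 -c "
from station import *
print(hand_in())"
```

```text
the job is handed in; nothing more can be done
None
```

I walked the tall tin to the bar in two swings and handed it in: it stands upright, square to within 0.2° and about 1 mm from the bar, released, the other things untouched. However, my first tip, before any swing, probably lifted it about 3 mm clear of the board, against the rule; I set it down and re-gripped before the two swings.

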